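# Slide the amber lens blank out of the row

### The arm

A 6-joint arm with a two-finger parallel gripper is mounted at the origin on the work surface. World frame = base frame: x ahead of the robot, y to its left, z up, the work surface at z = 0. Lengths are in mm, angles in degrees, forces in N, time in s.
With the tool pointing down it reaches from about 300 to 850 mm from the base axis. Payload 5.4 kg.
Tool frame: the origin (TCP) lies midway between the tips of the shut fingers; the grasp point (between the pads) lies 19 mm behind it; z points along the fingers, y is the line along which they close (so a half turn about z gives the same grasp; the last joint's range is limited). The gripper opens to 85 mm and grips with 20 to 120 N. Pads are 22 mm wide; open, the fingers measure 114 mm over their backs; the gripper's body (76 mm by 85 mm) begins 54 mm behind the grasp point. The pads swing forward as they close: fully open they stand 13 mm farther back than shut.
Start: joints at [-88.757, 9.076, 91.501, -0, 79.423, -12.038], TCP at [132.072, -559.61, 231.299] pointing down, gripper open.
Joint ranges: [-166.64, 166.64], [-54.1, 131.32], [10.49, 154.53], [-73.88, 253.88], [9.74, 151.15], [-171.62, 171.62]. Speed limits (degrees/s): [147.25, 147.25, 180, 180, 180, 180].

### API

Orientations are given as a 3x3 rotation matrix whose columns are the frame's x, y, z axes.
In Python, from rig import bot gives the robot as it stands.
- The arm moves only by the tool servo_tool, never from a script. Its argument "rows" is text: rows parted by semicolons, each of 7 numbers parted by spaces: the turn, a rotation vector about the tool's x, y, z as a fraction of full scale, then the shift along the tool's x, y, z as a fraction of full scale, then the closure, from -1 (fully open) to 1 (shut), so that 0 is half open. A call has 1 to 10 rows; each row is the pose to reach, as a shift and turn from the pose commanded when the call began, along the tool's axes at that moment, turning the shorter way round; what a row does not reach only later rows make up. Full scale, the value 1, is 0.4 m for a shift and pi rad for a turn. A row lasts 1/8 s, in which the tool goes at most 62.5 mm and 10.7 degrees, less where a joint would pass 70% of its speed; a pose out of reach is approached as far as the arm can. A call with a number of a shift or a turn outside -1 to 1 is refused whole. A call with a gripper value outside its range is refused whole. The fingers move at their own pace and stop on an object; "force" is the grip in N (left out, the last holds). Time passes only in rows, so rows that repeat a pose let the fingers close. It gives the time, the measured TCP pose, the force, the opening and the grip force at its end, in the units of the state.
- bot.get_obs(): the state, without advancing time (a new reading comes with each control period).
- bot.snapshot(name): name is "side" or "top" or "wrist"; returns the picture (420x560x3 uint8, blue, green, red); there is no depth.
- bot.camera_params(name): a dict with "camera_matrix" (3x3 intrinsics, pixels), "R" (3x3) and "t" (3): a world point X has camera coordinates R X + t; the wrist camera has in their place "mount" (4x4, takes a point from camera to tool coordinates, whose origin is the TCP and whose axes are the flange's). Camera axes: x right, y down, z forward; pixel columns grow to the right and rows downward; lengths in mm; the calibration is good to about 2 mm. A picture is of the moment at which its call begins: read the wrist's pose just before it. camera_params takes no time and is no camera call.
- bot.finish_job(): hands the job in; it is judged then, once.
Trained networks look in the newest picture that a camera, given by its name, has taken for a name from the list of things; names that differ only in an ending like _2 or _b are one class to them, and where a whole thing is asked for, a point or a joint stands for the part that bears it (a point fixed in the world has none). Each returns a list of dicts, best first, with "confidence" (0 to 1); they miss things now and then, are a little off and sometimes report something else, mostly with a low value. They report only what shows in the picture. A call takes as long as a camera call. They do not tell look-alikes from the thing itself.
- bot.find_in(camera, query): "bbox" ([left, top, right, bottom] in pixels, round what is visible of it).
- bot.tip_of(camera, query): "centre" ([column, row] in pixels: a listed point, or the origin of a listed thing).
The state is a dict: "time": time; "q": joint angles; "dq": joint speeds; "joint_torque": joint torques, N m; "eef_pos": TCP position; "tcp_rot": TCP orientation; "wrist_force": force on the tool from outside, world axes, zero at the start; "moment": the same for the moment, N m; "width": opening from 0.0 (shut) to 1.0 (fully open); "grasp_force": force on a finger pad.
Only numpy, scipy, OpenCV 4.12 (cv2) and the standard library are available. Lean on these libraries where they do the work, as an engineer would, in place of code of your own. Each camera call takes 0.05 s, during which the arm holds its last target. There are 200 camera calls.

### The job

On the optician's mat three round lens blanks lie in a row, touching one another. Push the amber one out of the row, sliding it flat on the mat (do not lift it), until all of it lies on the white strip. Leave the other two blanks where they are.

Things in the scene. Friction and masses are not known exactly. Their poses are not given: they have to be found in the camera images.
- amber_center (a point): the amber (orange) lens blank: loose round plastic disc, 64 mm across, about 55 g, straight rim 10.5 mm high, domed to 14 mm at the middle, flat on the mat at either end or in the middle of the row. The point is on its axis, 7 mm above its underside (10 mm above the bench). It slides easily and stops when no longer pushed.
- smoke_center (a point): the dark smoke-grey lens blank, same shape and size, point likewise at its centre; not to be moved. Neighbouring blanks in the row touch: their centres are 64 mm apart. The robot's side of the row is clear. Beyond the mat's ends and far edge lie a spectacle case (42 mm high), a small jar (45 mm), a screwdriver and a pair of spectacles.
- rose_center (a point): the pink lens blank, same shape and size, point likewise at its centre; not to be moved.
- strip (a point): middle of the white strip (100 x 300 mm flat marking, no step) on the fixed teal mat (260 x 300 mm, 3 mm thick), at the mat's top. It runs parallel to the row, on the side farther from the robot: y axis along strip and row, x axis across the strip, straight away from the row, z up. The row's centre line is 115 mm from this point along -x.
Things that resemble listed ones, but are neither listed nor needed, are in the scene too. Several things look just like the part that bears amber_center: the one meant starts nearest to the robot's base.

How it is judged:
By the outcome, as a careful person would: the job done as asked, in the order asked, and still so for the second after the job is handed in, with the robot touching nothing.
It also fails if it takes over 29 s, if anything falls off the work surface, if the arm or the gripper's body presses on something with over 40 N, if the wrist force passes 120 N, or if a joint passes its speed limit or range.

## Working session

There is one attempt and no reset: what is moved stays moved. The work goes in short steps, Python scripts to look and compute and a tool call to move; the robot and the scene stay as the last step left them, time stands still between calls to the robot, and variables do not carry over. Pictures are saved under pics/ and viewed, at most 10 in all, crops included, and the job is handed in when it is done.

Besides the shell and the picture viewer there is one more tool, called after "Call:" as name(argument=value, ...), one argument or row to a line, values as JSON. servo_tool: Moves the arm, as the interface text tells. Shift numbers are shares of 0.4 m and turn numbers shares of pi rad, none past 1 either way. Its arguments: {"type":"object","properties":{"rows":{"type":"string"},"force":{"type":"number"}},"required":["rows"]}

```bash
mkdir -p pics; cat > h.py <<'E'
import numpy as np,cv2
from rig import bot
def ray(cam,px,z):
    c=bot.camera_params(cam);K=np.array(c["camera_matrix"]);R=np.array(c["R"]);t=np.array(c["t"])
    d=R.T@np.linalg.inv(K)@np.array([px[0],px[1],1.]);o=-R.T@t
    return o+d*(z-o[2])/d[2]
E
python3 - <<'E'
from h import *
for n in("top","side"):
    im=bot.snapshot(n);cv2.imwrite(f"pics/{n}0.png",im)
    for q,z in(("amber_center",10),("smoke_center",10),("rose_center",10),("strip",3)):
        for d in bot.tip_of(n,q)[:4]:print(n,q,np.round(d["centre"],1),round(d["confidence"],2),np.round(ray(n,d["centre"],z),1))
s=bot.get_obs();print(s["time"],s["eef_pos"],s["tcp_rot"])
E
```

```text
top amber_center [254.9 139.5] 0.84 [780.1 161.6  10. ]
top amber_center [296.1 269.8] 0.81 [493.4  71.9  10. ]
top amber_center [302.5 140.3] 0.7 [778.7  56.1  10. ]
top amber_center [160.5 285.9] 0.59 [459.3 359.9  10. ]
top smoke_center [327.9 275.6] 0.75 [481.    3.9  10. ]
top rose_center [272.1 262.2] 0.86 [509.5 123.2  10. ]
top strip [313.5 218.7] 0.9 [604.4  32.8   3. ]
side amber_center [205.6 221.1] 0.88 [779.5 162.4  10. ]
side amber_center [368.  333.3] 0.83 [452.  365.5  10. ]
side amber_center [353.1 210.5] 0.77 [492.5  72.5  10. ]
side amber_center [219.  191.5] 0.76 [782.9  63.   10. ]
side smoke_center [356.4 191.7] 0.79 [489.3   6.1  10. ]
side rose_center [345.6 226. ] 0.73 [504.1 123.9  10. ]
side strip [301.9 195. ] 0.56 [605.5  31.7   3. ]
0.5 [ 132.06920466 -559.59123842  231.28639597] [[ 9.73251299e-01  2.29743137e-01  8.58236029e-06]
 [ 2.29743137e-01 -9.73251298e-01  4.75115362e-05]
 [ 1.92682427e-05 -4.42689260e-05 -9.99999999e-01]]
```

View pics/top0.png

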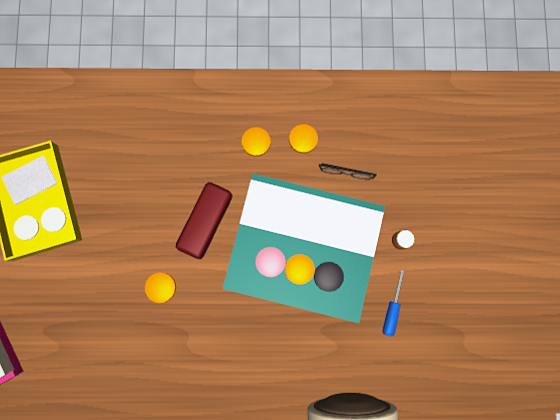

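View pics/side0.png

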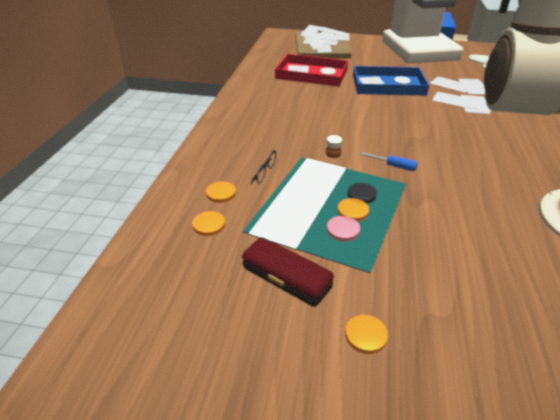

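The amber-looking discs in the top view are at (300,269), the middle of the row, about 499 mm from the base; (160,288), about 583 mm; (256,141); and (303,138). The one in the row is nearest and matches the description. The mat's robot side is clear. Next I refine the positions from the picture masks and check with a crop.

```bash
python3 - <<'E'
from h import *
def blobs(m):
    n,_,st,c=cv2.connectedComponentsWithStats(m);return [(c[i],st[i]) for i in range(1,n) if st[i][4]>150]
for n,box in(("top",(222,170,390,325)),("side",(245,155,410,270))):
    im=cv2.imread(f"pics/{n}0.png");hs=cv2.cvtColor(im,cv2.COLOR_BGR2HSV)
    k=np.zeros(im.shape[:2],np.uint8);k[box[1]:box[3],box[0]:box[2]]=255
    for name,lo,hi,z in(("amber",(10,150,120),(30,255,255),10),("rose",(150,40,120),(180,255,255),10),("smoke",(0,0,0),(180,120,75),10),("strip",(0,0,190),(180,35,255),3)):
        m=cv2.inRange(hs,lo,hi)&k
        for c,s in blobs(m):
            print(n,name,c.round(1),s[4],ray(n,c,z).round(1))
        if name=="strip":
            cs,_=cv2.findContours(m,0,2);c=max(cs,key=cv2.contourArea)
            P=np.array([ray(n,p[0],3)[:2] for p in c],np.float32);r=cv2.minAreaRect(P);print("rect",r)
im=cv2.imread("pics/top0.png")[165:330,215:395];cv2.imwrite("pics/crop.png",cv2.resize(im,None,fx=3.5,fy=3.5,interpolation=2))
E
```

```text
top amber [307.2 248.7] 8468 [538.4  47.8  10. ]
top amber [299.4 269. ] 691 [495.1  64.9  10. ]
top rose [269.9 259.9] 534 [514.5 127.9  10. ]
top smoke [332.5 270.6] 182 [491.6  -6.1  10. ]
top strip [311.7 217.8] 6226 [606.3  36.8   3. ]
rect ((607.2540283203125, 37.28142547607422), (301.07196044921875, 99.87222290039062), 75.98789978027344)
side amber [353.3 208.2] 508 [492.5  65.   10. ]
side rose [343.  227.7] 609 [508.7 130.   10. ]
side smoke [362.3 192. ] 383 [476.6   4.6  10. ]
side strip [298.1 203.1] 4047 [609.2  61.3   3. ]
rect ((604.7714233398438, 38.942352294921875), (300.4695129394531, 101.09864044189453), 75.99776458740234)
```

View pics/crop.png

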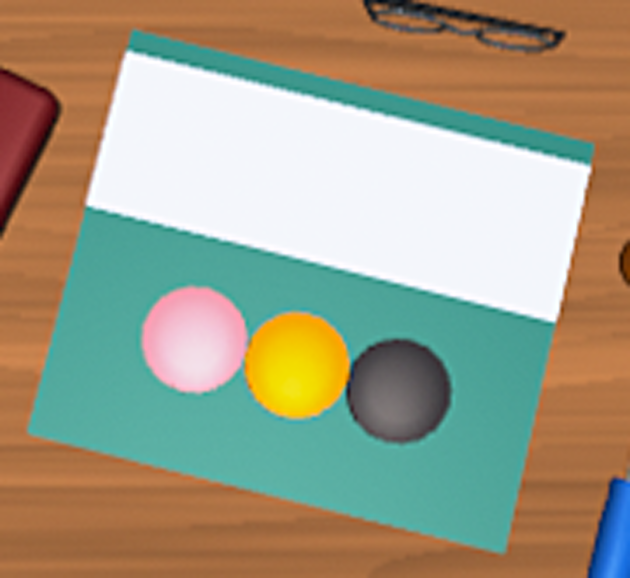

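The crop shows rose at crop pixel (195,340), amber at (297,365) and smoke at (398,390). Amber is the middle blank, with the white strip beyond the row, so I push it straight along strip +x with the fingers slightly apart as a cradle.

Call:
servo_tool(
  rows="0 0 0.1516 0.542 -0.696 0.15 0.58;0 0 0.1516 0.542 -0.696 0.15 0.58;0 0 0.1516 0.542 -0.696 0.15 0.58;0 0 0.1516 0.542 -0.696 0.15 0.58;0 0 0.1516 0.542 -0.696 0.15 0.58;0 0 0.1516 0.542 -0.696 0.15 0.58;0 0 0.1516 0.542 -0.696 0.15 0.58;0 0 0.1516 0.542 -0.696 0.15 0.58",
)

```text
time: 1.5
eef_pos: [279.2, -239.7, 171.8]
tcp_rot: [[0.97, -0.242, 0.0], [-0.242, -0.97, -0.001], [0.001, 0.001, -1.0]]
wrist_force: [0.1, 0.3, 0.6]
width: 0.21
grasp_force: 0.0
```

Call:
servo_tool(
  rows="0 0 0 0.162 -0.868 0.15 0.58;0 0 0 0.162 -0.868 0.15 0.58;0 0 0 0.162 -0.868 0.15 0.58;0 0 0 0.162 -0.868 0.15 0.58;0 0 0 0.162 -0.868 0.15 0.58;0 0 0 0.162 -0.868 0.15 0.58;0 0 0 0.162 -0.868 0.15 0.58;0 0 0 0.162 -0.868 0.15 0.58",
)

```text
time: 2.5
eef_pos: [426.6, 81.1, 111.5]
tcp_rot: [[0.97, -0.243, 0.0], [-0.243, -0.97, -0.001], [0.0, 0.001, -1.0]]
wrist_force: [0.1, -0.1, 0.3]
width: 0.208
grasp_force: 0.0
```

```bash
cat >> h.py <<'E'
def wray(px,z,s):
    c=bot.camera_params("wrist");K=np.array(c["camera_matrix"]);M=np.array(c["mount"]);R=np.array(s["tcp_rot"])
    d=R@M[:3,:3]@np.linalg.inv(K)@np.array([px[0],px[1],1.]);o=R@M[:3,3]+np.array(s["eef_pos"])
    return o+d*(z-o[2])/d[2]
def tostrip(p):
    d=np.array(p[:2])-[606,38];a=np.deg2rad(-14);return np.array([d@[np.cos(a),np.sin(a)],d@[-np.sin(a),np.cos(a)]]).round(1)
E
python3 - <<'E'
from h import *
s=bot.get_obs();im=bot.snapshot("wrist");cv2.imwrite("pics/w1.png",im)
print(s["eef_pos"],"tcp strip",tostrip(s["eef_pos"]))
for q in("amber_center","smoke_center","rose_center"):
    for d in bot.tip_of("wrist",q)[:2]:
        p=wray(d["centre"],10,s);print(q,np.round(d["centre"]),round(d["confidence"],2),p.round(1),tostrip(p))
E
```

```text
[426.6318545   81.11010651 111.4584459 ] tcp strip [-184.5   -1.6]
amber_center [276. 121.] 0.7 [495.3  62.4  10. ] [-113.3   -3.1]
smoke_center [360. 125.] 0.84 [477.1   1.1  10. ] [-116.2  -67. ]
rose_center [190. 127.] 0.68 [507.6 127.8  10. ] [-117.2   63.3]
```

View pics/w1.png

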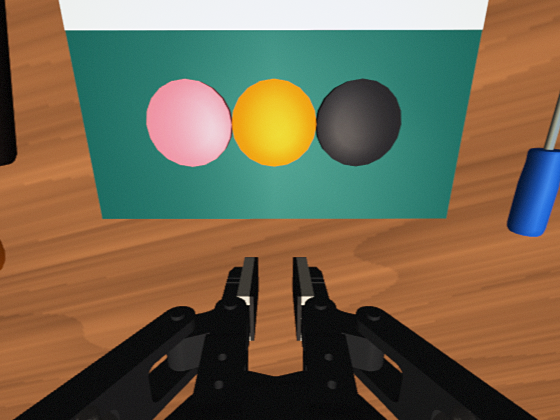

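The picture shows rose at (190,123), amber at (274,122) and smoke at (359,122). The fingers straddle column 276, so they are aligned with amber to about 1 mm. Descending on the clear near side.

Call:
servo_tool(
  rows="0 0 0 0 0 0.13 0.58;0 0 0 0 0 0.22 0.58;0 0 0 0 0 0.263 0.58;0 0 0 0 0 0.263 0.58;0 0 0 0 0 0.263 0.58",
)

```text
time: 3.32
eef_pos: [426.6, 81.9, 6.9]
tcp_rot: [[0.97, -0.243, 0.001], [-0.243, -0.97, -0.0], [0.001, -0.0, -1.0]]
wrist_force: [0.3, -0.4, -0.2]
width: 0.209
grasp_force: 0.0
```

```bash
python3 - <<'E'
from h import *
s=bot.get_obs();im=bot.snapshot("wrist");cv2.imwrite("pics/w2.png",im)
print(s["eef_pos"],"tcp strip",tostrip(s["eef_pos"]),s["wrist_force"])
for q in("amber_center","smoke_center","rose_center"):
    for d in bot.tip_of("wrist",q)[:2]:
        p=wray(d["centre"],10,s);print(q,np.round(d["centre"]),round(d["confidence"],2),p.round(1),tostrip(p))
E
```

```text
[426.61464783  81.87171185   6.90945553] tcp strip [-184.7   -0.8] [ 0.28102907 -0.36868355 -0.23572747]
amber_center [276. 136.] 0.78 [494.5  64.2  10. ] [-114.5   -1.6]
smoke_center [419. 137.] 0.91 [478.5   2.5  10. ] [-115.1  -65.3]
rose_center [130. 141.] 0.56 [508.4 127.6  10. ] [-116.4   63.3]
```

View pics/w2.png

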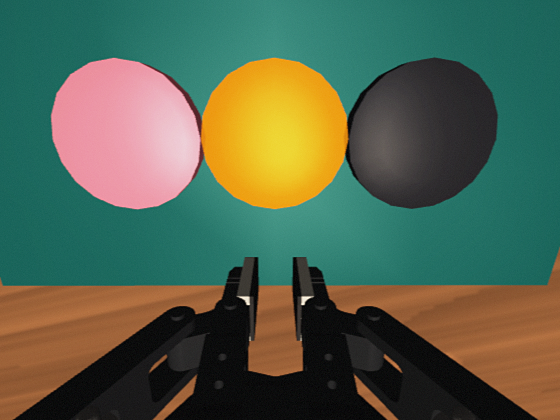

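The cradle at column 276 is centred on amber at (275,133), and the neighbours are clear. Pushing slowly along tool x, with a check partway.

Call:
servo_tool(
  rows="0 0 0 0.03 0 0 0.58;0 0 0 0.05 0 0 0.58;0 0 0 0.065 0 0 0.58;0 0 0 0.08 0 0 0.58;0 0 0 0.1 0 0 0.58;0 0 0 0.12 0 0 0.58;0 0 0 0.14 0 0 0.58;0 0 0 0.155 0 0 0.58;0 0 0 0.165 0 0 0.58;0 0 0 0.17 0 0 0.58",
)

```text
time: 4.78
eef_pos: [492.2, 65.8, 6.1]
tcp_rot: [[0.97, -0.242, -0.0], [-0.242, -0.97, 0.0], [-0.0, 0.0, -1.0]]
wrist_force: [-0.4, -0.2, -0.3]
width: 0.209
grasp_force: 0.2
```

```bash
python3 - <<'E'
from h import *
s=bot.get_obs();im=bot.snapshot("wrist");cv2.imwrite("pics/w3.png",im)
print(s["eef_pos"],"tcp strip",tostrip(s["eef_pos"]),s["wrist_force"])
for q in("amber_center","smoke_center","rose_center"):
    for d in bot.tip_of("wrist",q)[:2]:
        p=wray(d["centre"],10,s);print(q,np.round(d["centre"]),round(d["confidence"],2),p.round(1),tostrip(p))
E
```

```text
[492.1507288   65.84731756   6.08629607] tcp strip [-117.2   -0.5] [-0.39342162 -0.23166572 -0.25579912]
amber_center [274. 198.] 0.87 [532.8  55.7  10. ] [-75.3  -0.6]
smoke_center [401. 273.] 0.67 [477.9   2.3  10. ] [-115.7  -65.6]
```

View pics/w3.png

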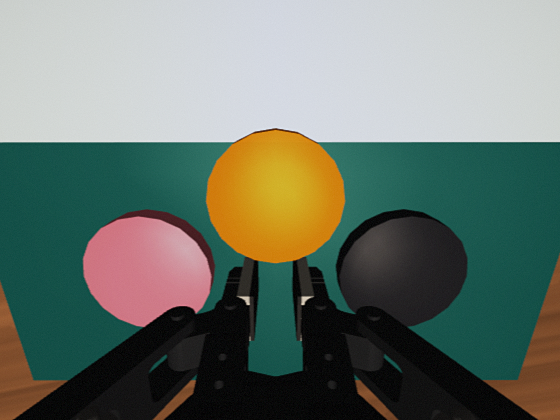

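Amber at (275,196) sits in the cradle and has moved 40 mm. Rose and smoke have not moved, and the force is near zero. Continuing to the strip's middle.

Call:
servo_tool(
  rows="0 0 0 0.015 0 0 0.58;0 0 0 0.037 0 0 0.58;0 0 0 0.06 0 0 0.58;0 0 0 0.085 0 0 0.58;0 0 0 0.11 0 0 0.58;0 0 0 0.135 0 0 0.58;0 0 0 0.158 0 0 0.58;0 0 0 0.175 0 0 0.58;0 0 0 0.186 0 0 0.58;0 0 0 0.192 0 0 0.58",
)

```text
time: 6.22
eef_pos: [566.6, 47.3, 6.1]
tcp_rot: [[0.97, -0.242, -0.0], [-0.242, -0.97, 0.0], [-0.0, -0.0, -1.0]]
wrist_force: [-1.6, 1.0, 0.9]
width: 0.213
grasp_force: 0.2
```

```bash
python3 - <<'E'
from h import *
s=bot.get_obs();im=bot.snapshot("wrist")
print(s["eef_pos"],"tcp strip",tostrip(s["eef_pos"]),s["wrist_force"])
for d in bot.tip_of("wrist","amber_center")[:2]:
        p=wray(d["centre"],10,s);print(np.round(d["centre"]),round(d["confidence"],2),p.round(1),tostrip(p))
E
```

```text
[566.64649931  47.27909955   6.06232085] tcp strip [-40.4  -0.5] [-1.59133256  0.95723759  0.85375505]
[275. 199.] 0.67 [606.6  37.   10. ] [ 0.8 -0.9]
```

Amber is at the strip's middle, within 1 mm. Backing off, lifting straight up and clearing the view.

Call:
servo_tool(
  rows="0 0 0 -0.01 0 0 0.58;0 0 0 -0.025 0 0 0.58;0 0 0 -0.025 0 -0.02 0.58;0 0 0 -0.025 0 -0.12 0.58;0 0 0 -0.025 0 -0.25 0.58;0 0 0 -0.025 0 -0.4 0.58;0 0 0 -0.3 0.3 -0.5 0.58;0 0 0 -0.4 0.6 -0.5 0.58;0 0 0 -0.4 0.8 -0.5 0.58;0 0 0 -0.4 0.8 -0.5 0.58",
)

```text
time: 7.58
eef_pos: [393.6, -134.1, 198.6]
tcp_rot: [[0.971, -0.241, 0.002], [-0.241, -0.971, -0.001], [0.002, 0.001, -1.0]]
wrist_force: [0.1, -1.0, 0.6]
width: 0.21
grasp_force: 0.0
```

```bash
python3 - <<'E'
from h import *
im=bot.snapshot("top");bot_s=bot.get_obs();print(bot_s["time"])
for q in("amber_center","smoke_center","rose_center"):
    for d in bot.tip_of("top",q)[:4]:
        p=ray("top",d["centre"],10);print(q,np.round(d["centre"]),round(d["confidence"],2),p.round(1),tostrip(p))
cv2.imwrite("pics/t2.png",cv2.resize(im[165:330,215:395],None,fx=3.5,fy=3.5,interpolation=2))
E
```

```text
7.625
amber_center [160. 291.] 0.92 [448.2 360.2  10. ] [-231.   274.5]
amber_center [254. 140.] 0.78 [779.6 164.1  10. ] [137.9 164.3]
amber_center [301. 139.] 0.69 [781.4  59.7  10. ] [164.9  63.4]
amber_center [313. 218.] 0.65 [604.9  35.2  10. ] [-0.4 -3. ]
smoke_center [329. 276.] 0.72 [481.3   1.3  10. ] [-112.2  -65.7]
smoke_center [314. 218.] 0.64 [604.4  33.3  10. ] [-0.4 -5. ]
rose_center [272. 263.] 0.79 [508.  122.6  10. ] [-115.5   58.4]
rose_center [313. 216.] 0.46 [610.6  34.5  10. ] [ 5.3 -2.3]
```

View pics/t2.png

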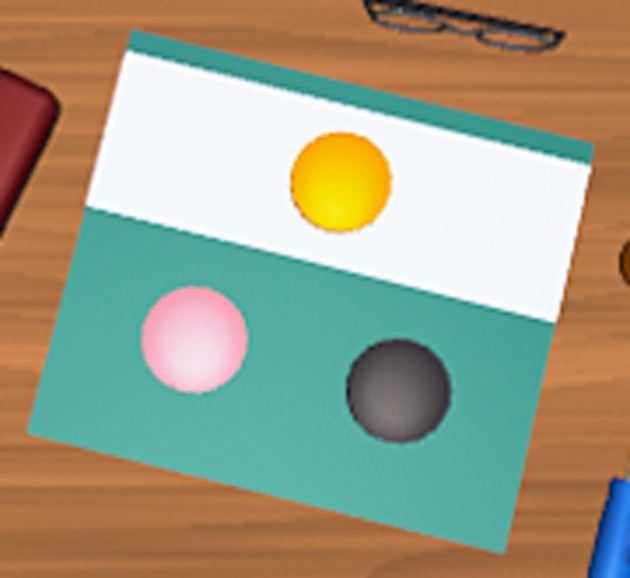

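The crop shows amber at (340,182), wholly on the white strip. Rose (195,340) and smoke (398,390) are exactly where they were.

```bash
python3 -c "
from rig import bot
print(bot.finish_job())"
```

```text
the job is handed in; nothing more can be done
None
```

The amber blank now lies wholly on the white strip, within a few millimetres of its middle, the rose and smoke blanks show no movement in the pictures, and the job is handed in at about 7.6 s.

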